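Set the drinks warmer's programme selector and start it

ROBOT

A 6-joint arm with a two-finger parallel gripper is mounted at the origin on a cart in front of the work surface, level with it; the furniture and walls round the work are solid. World frame = base frame: x ahead of the robot, y to its left, z up, the work surface at z = 0. Lengths are in m, angles in degrees, forces in N, time in s.
With the tool pointing down it reaches from about 0.35 to 0.875 m from the base axis. Payload 4.2 kg.
Tool frame: the origin (TCP) lies midway between the tips of the shut fingers; the grasp point (between the pads) lies robot.grip_depth behind it (robot.grip_depth is the distance from the TCP to the grasp point, in m); x points along the fingers, y is the direction in which the jaws open and shut, and the axes are right-handed (so a half turn about x gives the same grasp; the last joint's range is limited). The gripper opens to 85 mm and grips with 20 to 120 N. Pads are 22 mm wide; open, the fingers measure 114 mm over their backs; the gripper's body (76 mm by 85 mm) begins 54 mm behind the grasp point. The pads swing forward as they close: fully open they stand 13 mm farther back than shut.
Start: joints at [84.316, 22.042, 0.453, 0, -68.411, -14.817], TCP at [0.219, 0.585, 0.231] pointing down, gripper open.
Joint ranges: [-179.83, 179.83], [-69.29, 118.12], [-61.27, 80.66], [-181.25, 117.63], [-171.15, -9.14], [-177.46, 177.46]. Speed limits (degrees/s): [159.86, 159.86, 180, 180, 180, 180].

INTERFACE

Orientations are given as a 3x3 rotation matrix whose columns are the frame's x, y, z axes.
In Python, from plant import robot gives the robot as it stands.
- The arm moves only by the tool drive_tool, never from a script. Its argument "moves" is text: rows parted by semicolons, each of 7 numbers parted by spaces: the shift along the world's x, y, z in units of 50 mm (1.0 is 50 mm), then the turn, a rotation vector about the world's x, y, z in units of 8 degrees (1.0 is 8 degrees), then the opening, from 0 (shut) to 1 (fully open). In form: x y z wx wy wz jaw; .... A call has 1 to 10 rows; each row is the pose to reach, as a shift and turn from the pose commanded when the call began; what a row does not reach only later rows make up. A row lasts 1/8 s, in which the tool goes at most 62.5 mm and 10.7 degrees, less where a joint would pass 70% of its speed; a pose out of reach is approached as far as the arm can. A call with a gripper value outside its range is refused whole. The fingers move at their own pace and stop on an object; the grip force is fixed at half the most. Time passes only in rows, so rows that repeat a pose let the fingers close. It gives the time, the measured TCP pose, the force and the opening at its end, in the units of the state.
- robot.sense(): the state, without advancing time (a new reading comes with each control period).
- robot.snapshot(name): name is "scene" or "side" or "wrist"; returns a dict with "color" (384x512x3 uint8, red, green, blue), "fov_y" (degrees; the focal length in pixels is half the picture's height over the tangent of half this angle, whatever the lens; pixels are square), "cx", "cy" (the principal point, pixels), "position" and "attitude" of the camera in the world. Camera axes: x right, y down, z forward; pixel columns grow to the right and rows downward; lengths in m; the calibration is good to about 2 mm. A picture is of the moment at which its call begins. There is no depth.
- robot.sign_off(): hands the job in, once; it reports no verdict.
The state is a dict: "t": time; "joint_positions": joint angles; "qd": joint speeds; "effort": joint torques, N m; "eef_pos": TCP position; "ee_rot": TCP orientation; "force": force on the tool from outside, world axes, zero at the start; "wrist_torque": the same for the moment, N m; "grip_width": finger opening in m.
Only numpy, scipy, OpenCV 4.12 (cv2) and the standard library are available. Lean on these libraries where they do the work, as an engineer would, in place of code of your own. Each camera call takes 0.05 s, during which the arm holds its last target. There are 200 camera calls.

TASK

On the drinks warmer, push the selector's tab round with your fingertips, without taking it between the fingers, until it points at the middle of the cross-shaped mark. Then press the start key in the middle of the selector fully down and let it come up again. Leave the selector pointing at the cross, and do not disturb the mug on the warmer or the other things standing about.

Things in the scene. Friction and masses are not known exactly. Their poses are not given: they have to be found in the camera images.
- warmer: white drinks warmer, fixed, 40 mm high: a round panel of radius 118 mm with the selector at its centre, behind it a smaller round end (radius 71 mm, centre 190 mm along +x) with the mug's dark warming plate. Origin on the selector's axis at worktop level; x points to the warming plate, z up. Four black marks stand on the panel at -75, -25, 25 and 75 degrees from +x; which is where varies.
- selector (a joint): angle of the selector about its vertical axis (rad, anticlockwise from above positive; at 0 the tab points along the warmer's -x, towards the robot; starts within 0.7 of 0). No clicks, no spring: it drags lightly (about 2 N at the tab) and stays where it is left. It turns up to 6.2 rad either way, so every mark can be reached both ways round.
- tab_tip (a point): middle of the outer end of the tab, 76 mm from the axis, 56 mm above the worktop; its frame turns with the selector, the tab points along its -x. The selector is a steel collar of radius 38 mm (top at 62 mm) with one black upright fin, the tab, sticking out radially to 76 mm from the axis, 10 mm thick, underside 45 mm and top 67 mm above the worktop (5 and 27 mm above the panel).
- start_key (a joint): travel of the start key (m): 0 up, 0.006 fully down. Sprung: it begins to move at 1 N, is fully down at 4 N and comes up by itself.
- key_top (a point): centre of the top of the start key, a round black key of radius 18 mm in the middle of the selector on its axis; its top is 73 mm above the worktop when up, 11 mm above the collar. It is pressed straight down and does not turn with the selector.
- mark_cross: flat black raised mark on the warmer's white panel, 2.5 mm high, origin at the middle of its underside, 95 mm from the selector's axis; a plus-shaped cross, 28 mm across with arms 8 mm wide. This is the mark to point at.
- mark_disc: flat black raised mark on the warmer's white panel, 2.5 mm high, origin at the middle of its underside, 95 mm from the selector's axis; a filled round disc of 26 mm diameter.
- mark_bar: flat black raised mark on the warmer's white panel, 2.5 mm high, origin at the middle of its underside, 95 mm from the selector's axis; a single straight bar, 28 by 8 mm, long along the warmer's y.
- mark_frame: flat black raised mark on the warmer's white panel, 2.5 mm high, origin at the middle of its underside, 95 mm from the selector's axis; an empty square frame of 26 mm side.
- mug: light blue mug with handle, 96 x 126 x 93 mm, loose on the warming plate (48 mm above the worktop), origin at the middle of its underside. Leave it alone.
- salt_shaker: salt shaker, 44 x 44 x 90 mm, loose on the worktop, origin at its underside. Leave it alone.
- spice_jar: spice jar with dark lid, 41 x 41 x 105 mm, loose on the worktop, origin at its underside. Leave it alone.
- teaspoon_b: teaspoon, 132 x 26 x 9 mm, loose on the worktop to the right of the warmer, origin at its underside. Leave it alone.

How it is judged (in metres and radians):
On the way, in this order (a step that is already met when the one before it is completed fails the run):
1. the tab is pushed round and rests pointing at the cross-shaped mark (y of mark_cross in the frame of tab_tip between -0.012 and 0.012 m and x of mark_cross in the frame of tab_tip below 0 m and velocity of joint selector between -0.05 and 0.05 rad/s), for 0.3 s.
2. the start key is pressed fully down with the tab still pointing at the cross (y of mark_cross in the frame of tab_tip between -0.012 and 0.012 m and x of mark_cross in the frame of tab_tip below 0 m and value of joint start_key above 0.005 m), for 0.05 s.
At the end, for the whole second after the job is handed in: The tab points at the cross-shaped mark (its centre line passes within 12 mm of the middle of the mark, about 7 degrees), the selector is at rest, the start key is up again, and the mug stands upright and still on its plate (all of step 1 and value of joint start_key below 0.0015 m and angle between mug's own z axis and vertical below 0.1 rad and linear speed of mug below 0.02 m/s); the robot touches nothing.
It fails at once if the start key is pressed while the tab does not point at the cross (value of joint start_key above 0.004 m and not (y of mark_cross in the frame of tab_tip between -0.012 and 0.012 m and x of mark_cross in the frame of tab_tip below 0 m)).
It fails at once if the tab is taken between the fingers (y of the grasp point in the frame of tab_tip between -0.008 and 0.008 m and x of the grasp point in the frame of tab_tip between -0.008 and 0.042 m and z of the grasp point in the frame of tab_tip below 0.021 m).
It fails at once if the mug is moved (more than 20 mm), lifted or tipped (distance of mug from where it was at the start of the episode above 0.02 m or angle between mug's own z axis and vertical above 0.3 rad).
It fails at once if the salt shaker, spice jar or teaspoon is moved more than 20 mm (distance of any of salt_shaker, spice_jar, teaspoon_b from where it was at the start of the episode above 0.02 m).
It also fails if it takes over 53 s, if anything falls off the work surface, if the arm or the gripper's body presses on something with over 40 N, if the wrist force passes 120 N, or if a joint passes its speed limit or range.

## Working session

There is one attempt and no reset: what is moved stays moved. The work goes in short steps, Python scripts to look and compute and a tool call to move; the robot and the scene stay as the last step left them, time stands still between calls to the robot, and variables do not carry over. Pictures are saved under pics/ and viewed, about 8 in all and at most 12, crops included, and the job is handed in when it is done.

Besides the shell and the picture viewer there is one more tool, called after "Request:" in YAML: its name, and indented under it one key for each argument. drive_tool: Moves the arm, as the interface text tells. Its arguments: {"type":"object","properties":{"moves":{"type":"string"}},"required":["moves"]}

```bash
mkdir -p pics
cat > h.py <<'E'
import numpy as np, cv2
from plant import robot
def snap(n,f=None):
    s=robot.snapshot(n)
    if f: cv2.imwrite('pics/'+f,cv2.cvtColor(s['color'],cv2.COLOR_RGB2BGR))
    return s
def ray(s,u,v):
    f=192/np.tan(np.radians(s['fov_y']/2))
    R=np.array(s['attitude']); return np.array(s['position']),R@np.array([(u-s['cx'])/f,(v-s['cy'])/f,1])
def onz(s,u,v,z):
    p,d=ray(s,u,v); return p+d*(z-p[2])/d[2]
def proj(s,P):
    f=192/np.tan(np.radians(s['fov_y']/2))
    c=np.array(s['attitude']).T@(np.array(P)-s['position']); return c[0]/c[2]*f+s['cx'],c[1]/c[2]*f+s['cy']
E
python3 - <<'E'
from h import *
import numpy as np
a=snap('scene');b=snap('side')
print(a['position'],a['attitude'],a['fov_y'],b['position'],b['attitude'])
for n,s in(('scene',a),('side',b)):
    cv2.imwrite(f'pics/{n}0.png',cv2.resize(cv2.cvtColor(s['color'],cv2.COLOR_RGB2BGR),(768,576)))
print(robot.sense(),robot.grip_depth)
E
```

```text
[-0.14055747 -1.00058843  0.939418  ] [[ 0.73518015 -0.44075363  0.51502076]
 [-0.67783036 -0.46958838  0.56571438]
 [-0.0074929  -0.76499869 -0.64398824]] 46.9170778286675 [ 0.12406428 -1.16811246  0.95208557] [[ 0.90116305 -0.28575397  0.32595985]
 [-0.43344053 -0.58381677  0.68650366]
 [-0.00587032 -0.75993594 -0.64997146]]
{'t': 0.1, 'joint_positions': array([ 8.43166026e+01,  2.20869775e+01,  3.88100200e-01, -2.34945665e-02,
       -6.84085694e+01, -1.48176414e+01]), 'qd': array([-0.00634228, -0.19557821,  0.2052059 ,  0.11470156,  0.06437566,
       -0.07741805]), 'effort': array([-3.65522274e-04, -3.93321240e+01,  1.88929045e+01,  4.19791505e+00,
       -2.61735666e-03,  4.38426468e-06]), 'eef_pos': array([0.21869061, 0.58495703, 0.23033247]), 'ee_rot': array([[-5.65120729e-04, -3.50365494e-01, -9.36612888e-01],
       [-1.82829215e-03, -9.36611110e-01,  3.50365932e-01],
       [-9.99998169e-01,  1.91040104e-03, -1.11272130e-04]]), 'force': array([-0.44164997, -0.55787479,  0.24614856]), 'wrist_torque': array([ 2.73910241e-02,  8.41896458e-06, -1.97368205e-03]), 'grip_width': 0.0850052655084977} 0.0187
```

View pics/scene0.png

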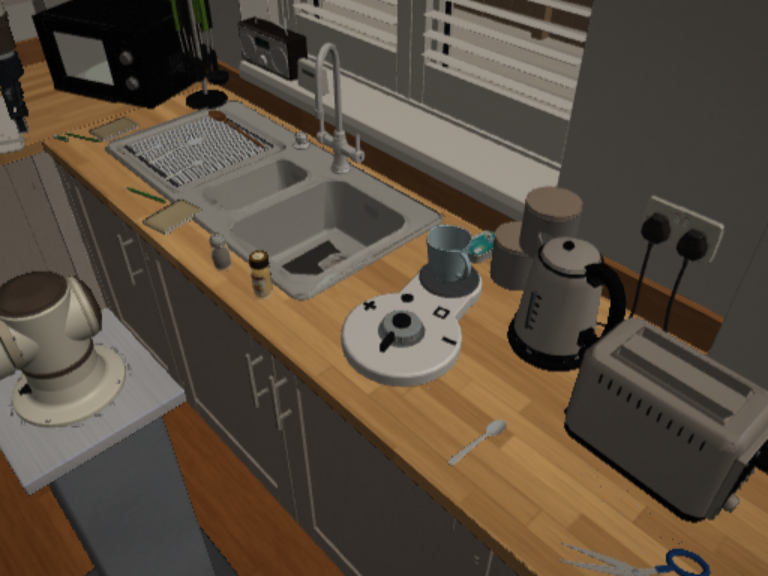

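View pics/side0.png

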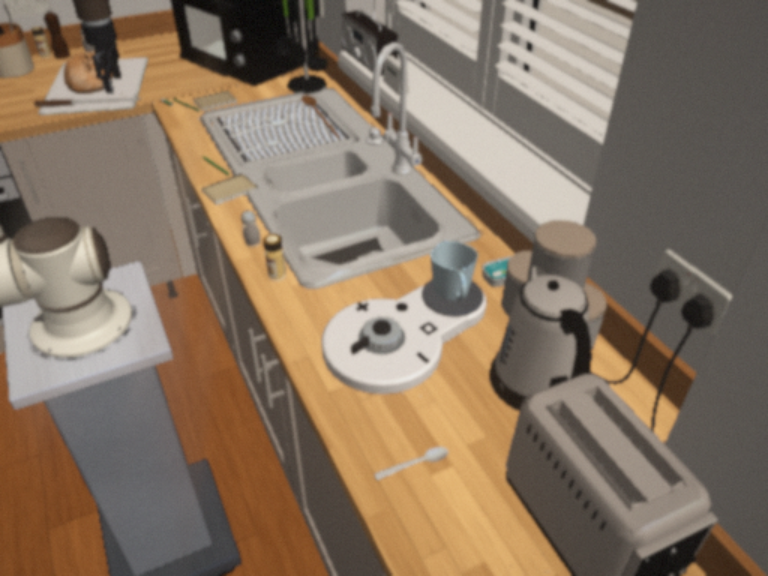

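Scene view: key at about (402,321), tab tip (384,346), cross (370,305), disc (407,298), frame (441,313), bar (449,341) (768-wide pixels); the mug is behind, and the shaker and jar are to the left. Now I'll measure these.

Run:
```python
from h import *
a=snap('scene');b=snap('side')
pts={'scene':dict(key=(402,320,.073),tip=(384,346,.062),cross=(370,305,.0425),disc=(407,298,.0425),frame=(441,313,.0425),bar=(449,341,.0425),plate=(450,280,.046),salt=(222,268,0),jar=(262,295,0)),
'side':dict(key=(382,326,.073),tip=(355,349,.06),cross=(363,307,.0425),disc=(402,307,.0425),frame=(429,328,.0425),bar=(422,357,.0425),salt=(251,243,0),jar=(276,275,0))}
for n,s in(('scene',a),('side',b)):
    P={k:onz(s,u/1.5,v/1.5,z) for k,(u,v,z) in pts[n].items()}
    for k,p in P.items():
        d=p-P['key'];print(n,k,p.round(3),round(np.hypot(d[0],d[1]),3),np.degrees(np.arctan2(d[1],d[0])).round(1))
```

```text
scene key [ 0.521 -0.356  0.073] 0.0 0.0
scene tip [ 0.456 -0.375  0.062] 0.068 -163.7
scene cross [ 0.528 -0.258  0.042] 0.099 85.8
scene disc [ 0.597 -0.294  0.042] 0.099 39.1
scene frame [ 0.615 -0.372  0.042] 0.096 -9.6
scene bar [ 0.568 -0.436  0.042] 0.093 -59.2
scene plate [ 0.701 -0.318  0.046] 0.184 12.0
scene salt [0.399 0.1   0.   ] 0.472 104.9
scene jar [ 0.411 -0.039  0.   ] 0.335 109.1
side key [ 0.526 -0.354  0.073] 0.0 0.0
side tip [ 0.46  -0.375  0.06 ] 0.07 -162.4
side cross [ 0.53  -0.259  0.042] 0.095 87.8
side disc [ 0.601 -0.293  0.042] 0.096 38.7
side frame [ 0.621 -0.371  0.042] 0.096 -10.4
side bar [ 0.571 -0.433  0.042] 0.091 -60.8
side salt [0.404 0.108 0.   ] 0.478 104.9
side jar [ 0.418 -0.033  0.   ] 0.339 108.7
```

Request:
drive_tool:
  moves: "4 -5 0 0 0 -3 0; 4 -5 0 0 0 -6.5 0; 4 -5 0 0 0 -6.5 0; 4 -5 0 0 0 -6.5 0; 4 -5 0 0 0 -6.5 0; 4.6 -10 0 0 0 -6.5 0; 4.6 -10 0 0 0 -6.5 0; 4.6 -10 0 0 0 -6.5 0; 4.6 -10 0 0 0 -6.5 0; 4.6 -10 0 0 0 -6.5 0"

```text
t: 1.45
eef_pos: [0.4485, 0.0822, 0.2313]
ee_rot: [[-0.0, -0.955, -0.296], [-0.0, -0.296, 0.955], [-1.0, 0.0, 0.0]]
force: [0.1, 0.6, 0.5]
grip_width: -0.0003
```

Request:
drive_tool:
  moves: "0.6 -9.7 0 0 0 0 0; 0.6 -9.7 0 0 0 0 0; 0.6 -9.7 0 0 0 0 0; 0.6 -9.7 0 0 0 0 0; 0.6 -9.7 0 0 0 0 0; 0.6 -9.7 0 0 0 0 0; 0.6 -9.7 0 0 0 0 0; 0.6 -9.7 0 0 0 0 0; 0.6 -9.7 0 0 0 0 0; 0.6 -9.7 0 0 0 0 0"

```text
t: 2.7
eef_pos: [0.479, -0.3989, 0.2307]
ee_rot: [[-0.001, -0.954, -0.301], [0.001, -0.301, 0.954], [-1.0, 0.001, 0.001]]
force: [-0.3, -0.2, 0.3]
grip_width: 0.0002
```

Run:
```python
from h import *
w=snap('wrist','w1.png');print(w['position'],w['attitude'],robot.sense()['eef_pos'])
```

```text
[ 0.50233938 -0.47346696  0.37306105] [[-9.53221061e-01 -2.87854910e-01 -9.22451045e-02]
 [-3.02274061e-01  9.07773678e-01  2.90821837e-01]
 [ 2.31840798e-05  3.05100802e-01 -9.52320062e-01]] [ 0.47911551 -0.39849966  0.23111475]
```

View pics/w1.png

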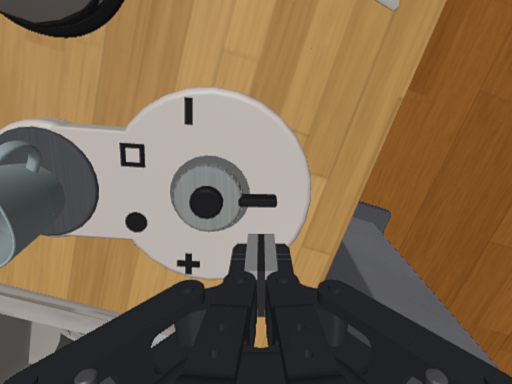

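Wrist view: key at (206,201), tab from (240,201) to tip (276,201), cross at (188,263), mug far left.

Run:
```python
from h import *
w=snap('wrist')
K=onz(w,206,202,.073)
for n,u,v,z in(('key',206,202,.073),('tip',276,200,.067),('tabmid',258,200.5,.067),('cross',188,263.5,.0425),('disc',136,222,.0425),('frame',132,155,.0425),('bar',188.5,111,.0425)):
    p=onz(w,u,v,z);d=p-K;print(n,p.round(4),np.hypot(*d[:2]).round(4),np.degrees(np.arctan2(d[1],d[0])).round(1))
```

```text
key [ 0.524  -0.3516  0.073 ] 0.0 0.0
tip [ 0.4539 -0.374   0.067 ] 0.0736 -162.3
tabmid [ 0.472  -0.3676  0.067 ] 0.0544 -162.8
cross [ 0.5271 -0.2543  0.0425] 0.0973 88.2
disc [ 0.5985 -0.29    0.0425] 0.0967 39.6
frame [ 0.6175 -0.3678  0.0425] 0.0949 -9.9
bar [ 0.5693 -0.4323  0.0425] 0.0926 -60.7
```

```bash
cat > path.py <<'E'
import numpy as np,sys
C=np.array([.524,-.352])
def P(th,h=.016,r=.06):
    a=np.radians(th);u=np.array([np.cos(a),np.sin(a)]);t=np.array([-u[1],u[0]]);return C+r*u+h*t
def rows(p0,th0,ths):
    for th in ths: print(th,np.round((P(th)-p0)/.05,2),round((th-th0)/8,2))
E
python3 - <<'E'
from path import *
p0=np.array([.479,-.399])
rows(p0,197.5,np.arange(197.5,143,-6))
print();rows(P(143.5),143.5,np.arange(137.5,95,-6))
E
```

```text
197.5 [-0.15  0.27] 0.0
191.5 [-0.21  0.39] -0.75
185.5 [-0.26  0.51] -1.5
179.5 [-0.3   0.63] -2.25
173.5 [-0.33  0.76] -3.0
167.5 [-0.34  0.89] -3.75
161.5 [-0.34  1.02] -4.5
155.5 [-0.32  1.15] -5.25
149.5 [-0.3   1.27] -6.0
143.5 [-0.25  1.4 ] -6.75

137.5 [0.05 0.12] -0.75
131.5 [0.12 0.23] -1.5
125.5 [0.2  0.33] -2.25
119.5 [0.29 0.43] -3.0
113.5 [0.38 0.52] -3.75
107.5 [0.49 0.59] -4.5
101.5 [0.6  0.66] -5.25
95.5 [0.72 0.71] -6.0
```

Request:
drive_tool:
  moves: "0 0 -1.2 0 0 0 0; 0 0 -2.4 0 0 0 0; 0 0 -3.2 0 0 0 0; 0 0 -3.6 0 0 0 0; 0 0 -3.6 0 0 0 0; 0 0 -3.6 0 0 0 0"

```text
t: 3.55
eef_pos: [0.4801, -0.3994, 0.0529]
ee_rot: [[0.002, -0.953, -0.302], [-0.001, -0.302, 0.953], [-1.0, -0.002, -0.002]]
force: [-0.2, -0.7, -0.2]
grip_width: -0.0
```

Request:
drive_tool:
  moves: "-0.15 0.27 0 0 0 0 0; -0.21 0.39 0 0 0 -0.75 0; -0.26 0.51 0 0 0 -1.5 0; -0.3 0.63 0 0 0 -2.25 0; -0.33 0.76 0 0 0 -3 0; -0.34 0.89 0 0 0 -3.75 0; -0.34 1.02 0 0 0 -4.5 0; -0.32 1.15 0 0 0 -5.25 0; -0.3 1.27 0 0 0 -6 0; -0.25 1.4 0 0 0 -6.75 0"

```text
t: 4.8
eef_pos: [0.466, -0.3296, 0.0532]
ee_rot: [[0.0, -0.802, 0.597], [-0.001, 0.597, 0.802], [-1.0, -0.001, -0.0]]
force: [-3.5, -1.4, 1.4]
grip_width: 0.0
```

Run:
```python
from h import *
w=snap('wrist','w2.png');print(robot.sense()['eef_pos'],robot.sense()['force'])
```

```text
[ 0.46645548 -0.32907372  0.05313262] [-1.46688854  0.63658637  0.1865888 ]
```

View pics/w2.png

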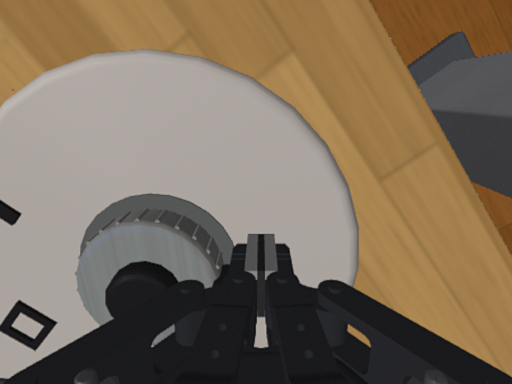

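The tab is hidden behind the fingers. The collar is seen at (150,260), and the contact force fits pushing. Continuing.

Request:
drive_tool:
  moves: "0.05 0.12 0 0 0 -0.75 0; 0.12 0.23 0 0 0 -1.5 0; 0.2 0.33 0 0 0 -2.25 0; 0.29 0.43 0 0 0 -3 0; 0.38 0.52 0 0 0 -3.75 0; 0.49 0.59 0 0 0 -4.5 0; 0.6 0.66 0 0 0 -5.25 0; 0.72 0.71 0 0 0 -6 0; 0.72 0.71 0 0 0 -6 0"

```text
t: 5.98
eef_pos: [0.5029, -0.2939, 0.0525]
ee_rot: [[0.002, -0.099, 0.995], [-0.0, 0.995, 0.099], [-1.0, -0.001, 0.002]]
force: [-0.9, -0.2, 1.2]
grip_width: -0.0002
```

Run:
```python
from h import *
s=snap('scene');t=robot.sense();print(t['eef_pos'],t['force'],t['ee_rot'][:,1])
c=cv2.cvtColor(s['color'],cv2.COLOR_RGB2BGR)[160:270,200:330]
cv2.imwrite('pics/s3.png',cv2.resize(c,None,fx=5,fy=5,interpolation=cv2.INTER_CUBIC))
```

```text
[ 0.50293101 -0.29406884  0.05236807] [ 0.02224729  0.54052724 -0.02230734] [-9.88972105e-02  9.95097395e-01 -7.18232495e-04]
```

View pics/s3.png

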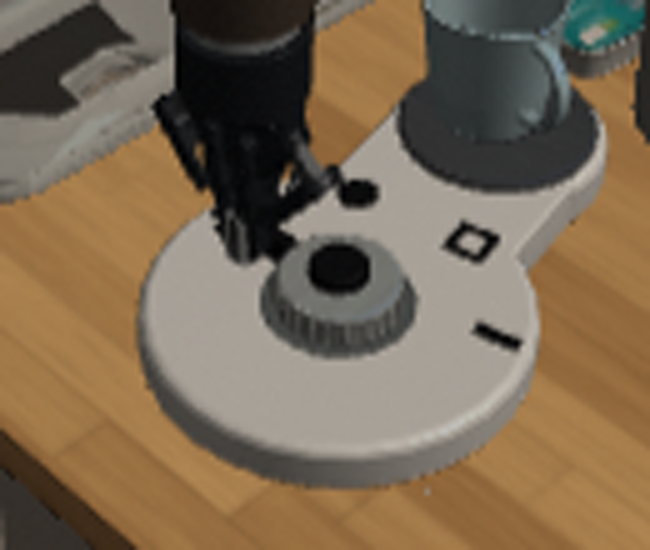

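The tab stub is just visible at (280,243), right behind the fingers. I'll back off and look from above.

Request:
drive_tool:
  moves: "-0.5 -0.05 0 0 0 0 0; -0.5 -0.05 0.5 0 0 0 0; -0.5 -0.05 1.7 0 0 0 0; -0.5 -0.05 2.9 0 0 0 0; -0.5 -0.05 3.4 0 0 0 0; -0.5 -0.05 3.4 0 0 0 0"

```text
t: 6.78
eef_pos: [0.4789, -0.2973, 0.2248]
ee_rot: [[0.008, -0.098, 0.995], [-0.003, 0.995, 0.098], [-1.0, -0.003, 0.008]]
force: [-0.4, -0.1, -0.1]
grip_width: -0.0002
```

Run:
```python
from h import *
w=snap('wrist','w3.png');print(robot.sense()['eef_pos'])
```

```text
[ 0.47779019 -0.29671469  0.22248944]
```

View pics/w3.png

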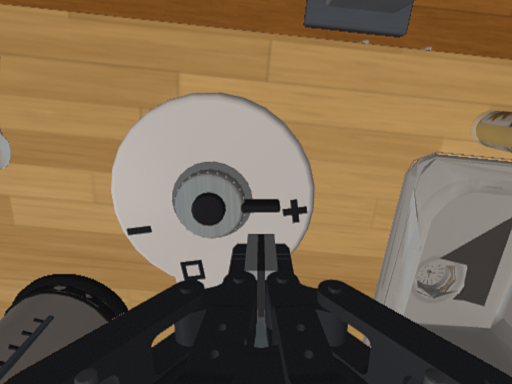

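Wrist view: key (208,209), tab from (245,206) to tip (279,206), cross (294,211). That is nearly aligned.

Run:
```python
from h import *
w=snap('wrist')
im=w['color'].astype(int).max(2)
m=(im<60).astype(np.uint8)
m[235:]=0
n,l,st,ce=cv2.connectedComponentsWithStats(m)
for i in range(1,n):
    if 60<st[i,4]<3000: print(st[i],ce[i].round(1))
C=np.array([.524,-.352])
for n,u,v,z in(('key',208,209,.073),('tip',279,206,.067),('tabin',245,206,.067),('cross',294.5,211,.0425),('bar',139,230.5,.0425),('frame',192,270,.0425)):
    p=onz(w,u,v,z);d=p[:2]-C;print(n,p.round(4),np.hypot(*d).round(4),np.degrees(np.arctan2(d[1],d[0])).round(1))
```

```text
[303  24 100  15 294] [351.4  31.6]
[190 195  34  33 872] [206.9 211.1]
[240 201  39  14 462] [258.9 207.7]
[282 202  24  22 232] [293.8 212.7]
[126 229  24   6 112] [138.2 232. ]
key [ 0.519 -0.347  0.073] 0.007 135.0
tip [ 0.5108 -0.2744  0.067 ] 0.0787 99.6
tabin [ 0.5143 -0.3097  0.067 ] 0.0434 102.9
cross [ 0.5243 -0.2537  0.0425] 0.0983 89.8
bar [ 0.5662 -0.4299  0.0425] 0.0886 -61.6
frame [ 0.6128 -0.3672  0.0425] 0.0901 -9.7
```

Request:
drive_tool:
  moves: "0 0 -1.2 0 0 0 0; 0 0 -2.4 0 0 0 0; 0 0 -3.2 0 0 0 0; 0 0 -3.4 0 0 0 0; 0.25 0.02 -3.4 0 0 -0.5 0; 0.45 0.05 -3.4 0 0 -0.8 0; 0.55 0.07 -3.4 0 0 -1.06 0; 0.62 0.09 -3.4 0 0 -1.06 0; 0.68 0.1 -3.4 0 0 -1.06 0; 0.68 0.1 -3.4 0 0 -1.06 0"

```text
t: 8.12
eef_pos: [0.5116, -0.2916, 0.0516]
ee_rot: [[0.001, 0.052, 0.999], [-0.0, 0.999, -0.052], [-1.0, -0.0, 0.001]]
force: [-1.5, -1.0, 0.1]
grip_width: 0.0001
```

Request:
drive_tool:
  moves: "0 0 0 0 0 0 0; -0.5 0 0 0 0 0 0; -0.5 0 1 0 0 0 0; -0.5 0 2.2 0 0 0 0; -0.5 0 3.4 0 0 0 0; -0.5 0 3.4 0 0 0 0; -0.5 0 3.4 0 0 0 0; -0.5 0 3.4 0 0 0 0"

```text
t: 9.12
eef_pos: [0.4857, -0.2912, 0.2197]
ee_rot: [[-0.003, 0.052, 0.999], [0.001, 0.999, -0.052], [-1.0, 0.001, -0.003]]
force: [0.2, -0.5, -0.6]
grip_width: 0.0002
```

Run:
```python
from h import *
w=snap('wrist','w4.png');print(robot.sense()['eef_pos'],robot.sense()['qd'].round(2))
im=w['color'].astype(int).max(2)
m=(im<60).astype(np.uint8)
m[235:]=0
n,l,st,ce=cv2.connectedComponentsWithStats(m)
for i in range(1,n):
    if 60<st[i,4]<3000: print(st[i],ce[i].round(1))
```

```text
[ 0.48576942 -0.29129135  0.21964577] [-0.07  0.09  0.32  0.03 -0.12  0.  ]
[288  10 105  12 323] [338.7  17. ]
[284 192  24  23 238] [295.5 203.2]
[462 194  50  40 112] [483.1 217.1]
[190 197  35  33 888] [207.  213.3]
[241 204  39  14 487] [259.8 210.2]
```

View pics/w4.png

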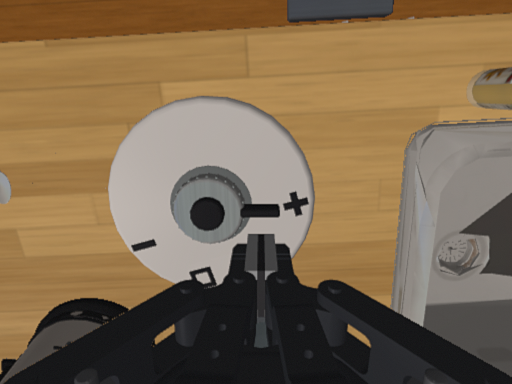

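Wrist view: key (207,213), tab from (241,210) to tip (279,210), cross (295,203).

Run:
```python
from h import *
w=snap('wrist')
g=w['color'].max(2).astype(int)
print(g[200:220,270:272].T)
K=onz(w,207,212.5,.073)
for n,u,v,z in(('key',207,212.5,.073),('tip',279,209.5,.067),('tipmid56',279,209.5,.060),('tabmid',260,210,.064),('cross',295.5,203.2,.0425),('bar',144,244.5,.0425),('frame',203,277,.0425)):
    p=onz(w,u,v,z);d=p[:2]-K[:2];print(n,p.round(4),np.hypot(*d).round(4),np.degrees(np.arctan2(d[1],d[0])).round(1))
```

```text
[[177 178 182 159  49   8  15  17  18  19  25  28  31  30  30  24  39 118
  182 180]
 [177 178 182 159  49   9  17  17  18  21  26  28  29  32  27  26  37 119
  183 181]]
key [ 0.5207 -0.3476  0.073 ] 0.0 0.0
tip [ 0.5235 -0.2741  0.067 ] 0.0736 87.8
tipmid56 [ 0.5262 -0.2737  0.06  ] 0.0741 85.7
tabmid [ 0.5242 -0.2938  0.064 ] 0.0539 86.2
cross [ 0.5265 -0.2543  0.0425] 0.0935 86.4
bar [ 0.5687 -0.4313  0.0425] 0.0965 -60.2
frame [ 0.6156 -0.3674  0.0425] 0.097 -11.8
```

The tab is within about 2° of the cross. Next is the key.

Request:
drive_tool:
  moves: "0.72 -1.17 0 0 0 0 0; 0.72 -1.17 0 0 0 0 0; 0.72 -1.17 -1.1 0 0 0 0; 0.72 -1.17 -2.1 0 0 0 0; 0.72 -1.17 -2.6 0 0 0 0; 0.72 -1.17 -2.7 0 0 0 0; 0.72 -1.17 -2.7 0 0 0 0; 0.72 -1.17 -2.7 0 0 0 0"

```text
t: 10.22
eef_pos: [0.5233, -0.3504, 0.088]
ee_rot: [[0.003, 0.052, 0.999], [-0.001, 0.999, -0.052], [-1.0, -0.001, 0.003]]
force: [-0.0, 0.1, 0.5]
grip_width: 0.0001
```

Run:
```python
from h import *
for n,(y,x) in(('scene',(160,200)),):
    s=snap(n);c=cv2.cvtColor(s['color'],cv2.COLOR_RGB2BGR)[y:y+110,x:x+130]
    cv2.imwrite('pics/s5.png',cv2.resize(c,None,fx=5,fy=5,interpolation=cv2.INTER_CUBIC))
t=robot.sense();print(t['eef_pos'],t['force'])
```

```text
[ 0.52322163 -0.35039747  0.08794622] [-0.32453844  0.36599125  0.01918355]
```

View pics/s5.png

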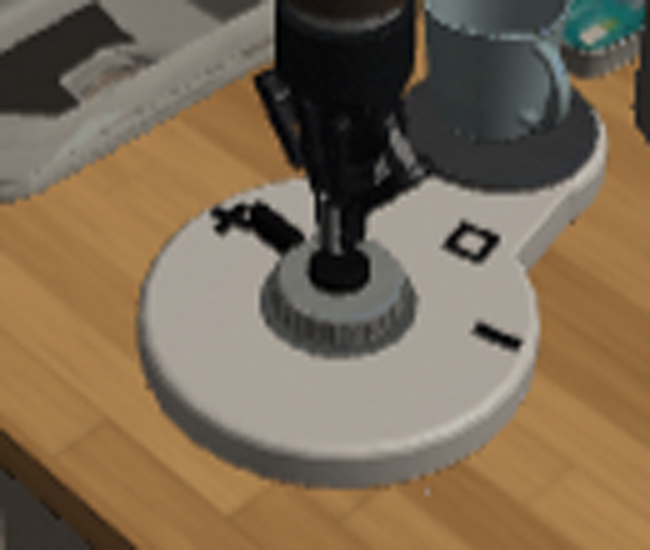

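The fingers at (337,245) are centred over the key, and the tab points at the cross. Pressing now.

Request:
drive_tool:
  moves: "0 0 -0.15 0 0 0 0; 0 0 -0.25 0 0 0 0; 0 0 -0.33 0 0 0 0; 0 0 -0.4 0 0 0 0; 0 0 -0.4 0 0 0 0"

```text
t: 10.9
eef_pos: [0.5222, -0.35, 0.0671]
ee_rot: [[-0.0, 0.052, 0.999], [-0.0, 0.999, -0.052], [-1.0, -0.0, -0.0]]
force: [-1.5, 2.1, 5.8]
grip_width: -0.0003
```

Request:
drive_tool:
  moves: "0 0 -0.05 0 0 0 0; 0 0 -0.08 0 0 0 0; 0 0 -0.08 0 0 0 0; 0 0 -0.08 0 0 0 0"

```text
t: 11.4
eef_pos: [0.5224, -0.3502, 0.0667]
ee_rot: [[0.0, 0.05, 0.999], [-0.002, 0.999, -0.05], [-1.0, -0.001, 0.0]]
force: [-5.9, 5.3, 21.2]
grip_width: -0.0
```

Bottomed out: 21 N with no further travel. Lifting off.

Request:
drive_tool:
  moves: "0 0 0.3 0 0 0 0; 0 0 1 0 0 0 0; 0 0 2 0 0 0 0; -0.7 1.1 3.1 0 0 0 0; -0.7 1.1 3.1 0 0 0 0; -0.7 1.1 3.1 0 0 0 0; -0.7 1.1 3.1 0 0 0 0; -0.7 1.1 3.1 0 0 0 0"

```text
t: 12.4
eef_pos: [0.4873, -0.2954, 0.2158]
ee_rot: [[-0.002, 0.053, 0.999], [0.001, 0.999, -0.053], [-1.0, 0.001, -0.002]]
force: [-0.3, -0.2, -0.7]
grip_width: -0.0
```

Run:
```python
from h import *
w=snap('wrist','w6.png');t=robot.sense();print(t['eef_pos'],t['force'],t['qd'].round(2))
```

```text
[ 0.48725125 -0.29547281  0.21586585] [ 0.00422519 -0.10774209 -0.4493249 ] [ 0.01 -0.17  0.08  0.11 -0.17 -0.05]
```

View pics/w6.png

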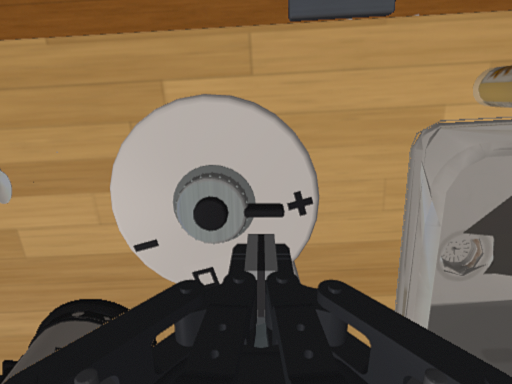

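Key (211,213), tab tip (284,210) and cross (300,203) have the same relative geometry as before the press. The arm is clear, so I'm handing in.

```bash
python3 -c "
from plant import robot
print(robot.sign_off())"
```

```text
the job is handed in; nothing more can be done
None
```

I turned the selector to the cross, pressed the start key fully down and let it come up, then handed the job in at about 12.5 s. Sign-off reports no verdict.

- **Selector:** I pushed the tab about 110° clockwise with the shut fingertips on its side, in two pushes. The first stopped about 10° short, so I looked and corrected. It now points within about 2° of the middle of the cross; the limit is about 7°.
- **Start key:** The fingertips stopped at 67 mm height and the force rose to 21 N with no further travel, so the key was at its stop.
- **After the press:** The last wrist picture shows the tab and cross unchanged relative to the key. The arm is well clear, with about 0 N on the tool.
- **Not checked:** I did not measure the key coming back up; its spring should return it. The mug was outside that last picture, but the arm never went near it or the salt shaker, spice jar or teaspoon.

Position estimates from the different cameras disagreed by 3–5 mm, which is within tolerance. No check failed.

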